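# Hang the stamping die on its leaning peg and press it home

## Robot

A 7-joint arm with a two-finger parallel gripper is mounted at the origin on the work surface. World frame = base frame: x ahead of the robot, y to its left, z up, the work surface at z = 0. Lengths are in mm, angles in rad, forces in N, time in s.
With the tool pointing down it reaches from about 425 to 875 mm from the base axis. Payload 4.7 kg.
Tool frame: the origin (TCP) lies at the very end of the fingers, on their centre line; the grasp point (between the pads) lies 19 mm behind it (hold_point_z is the distance from the TCP to the grasp point, in mm); z points along the fingers, y is the line along which they close (so a half turn about z gives the same grasp; the last joint's range is limited). The gripper opens to 87 mm and grips with 3 to 60 N. Pads are 19 mm wide; open, the fingers measure 117 mm over their backs; the gripper's body (75 mm by 190 mm) begins 51 mm behind the grasp point.
Start: joints at [0.014, 0.321, -0.07, 1.45, 0.023, 1.371, -0.057], TCP at [650.02, -0.025, 222.587] pointing down, gripper open.
Joint ranges: [-2.86, 2.86], [-0.3, 2.09], [-1.38, 1.24], [0.06, 2.45], [-1.56, 4.7], [0.09, 2.05], [-2.69, 2.69]. Speed limits (rad/s): [2.57, 2.57, 3.14, 3.14, 3.14, 3.14, 3.14].

## Interface

Orientations are given as a 3x3 rotation matrix whose columns are the frame's x, y, z axes.
In Python, from plant import get_state, read_camera, sign_off, hold_point_z gives the robot as it stands. The module is installed in compiled form; this text tells all that it offers.
- The arm moves only by the shell command python3 -m inch 'ROWS' [FORCE]. ROWS is JSON, a list of rows, each an object of numbers: "x", "y", "z": the shift along the tool's x, y, z scaled (see below); "rx", "ry", "rz": the turn, a rotation vector about the tool's x, y, z scaled (see below); "claw": the opening, from 0 (shut) to 1 (fully open). A call has exactly 10 rows; each row shifts and turns the commanded pose from where the row before left it, along the tool's axes as they then stand; what a row does not reach is not made up. The controller multiplies each number of a shift by 20 cm and each number of a turn by 360 degrees. A row lasts 1/10 s, in which the tool goes at most 50 mm and 8.59 degrees, less where a joint would pass 70% of its speed; a pose out of reach is approached as far as the arm can. A call with a number of a shift or a turn outside -1 to 1 is refused whole. A call with a gripper value outside its range is refused whole. The fingers move at their own pace and stop on an object; FORCE is the grip in N (left out, the last holds). Time passes only in rows, so rows that do not move let the fingers close, or fill a call up. It gives the time, the measured TCP pose, the force, the opening and the grip force at its end, in the units of the state.
- get_state(): the state, without advancing time (a new reading comes with each control period).
- read_camera(name): name is "scene" or "side" or "wrist"; returns a dict with "frame" (384x512x3 uint8, blue, green, red), "z_map" (384x512 float32, mm along the optical axis (not along the pixel's ray), 0 where there is no reading), "vfov" (degrees; the focal length in pixels is half the picture's height over the tangent of half this angle, whatever the lens; pixels are square), "cx", "cy" (the principal point, pixels), "rvec" (rotation vector, rad) and "tvec" (3), from world to camera coordinates, as OpenCV has them; the wrist camera has in their place "tool_from_camera" (4x4, takes a point from camera to tool coordinates, whose origin is the TCP and whose axes are the flange's). Camera axes: x right, y down, z forward; pixel columns grow to the right and rows downward; lengths in mm; the calibration is good to about 2 mm. A picture is of the moment at which its call begins: read the wrist's pose just before it.
- sign_off(): hands the job in; it is judged then, once.
The state is a dict: "time_s": time; "qpos": joint angles; "joint_velocities": joint speeds; "tau": joint torques, N m; "position": TCP position; "tool_rot": TCP orientation; "force": force on the tool from outside, world axes, zero at the start; "wrist_torque": the same for the moment, N m; "gripper_width": opening from 0.0 (shut) to 1.0 (fully open); "grip_force": force on a finger pad.
Only numpy, scipy, OpenCV 4.12 (cv2) and the standard library are available. Lean on these libraries where they do the work, as an engineer would, in place of code of your own. Each camera call takes 0.05 s, during which the arm holds its last target. There are 200 camera calls.

## Task

Hang the die plate by its eye on the peg of the stand with the red collar, brass block facing outwards, and let go so that it hangs there by itself with the collar still up. Then press the hung plate down along the peg until it and the red collar are fully home and the plate lies flush. Leave the green-collared stand's collar alone and do not push the oil can, the screwdriver or the spare brass die about.

Things in the scene. Friction and masses are not known exactly. Their poses are not given: they have to be found in the camera images.
- die_plate: The stamping die: flat steel plate 125 x 50 x 8 mm (along its x, y, z), about 0.4 kg, with a brass block on top and a round eye 12.5 mm across right through near its +x end. Origin: centre of the plate's underside. x points to the eye end, z out of the face with the block. Starts flat on the table, block up, eye end away from the robot
- die_eye (a point): Centre of the eye at the plate's underside, 45 mm from the plate's origin along its x (17.5 mm from the end). Same axes as the plate
- die_block (a point): Centre of the brass block on the plate: 40 x 30 x 22 mm (along the plate's x, y, z), it stands on the plate's top, 8 to 30 mm above the underside, 40 mm from the eye towards the tail; good to grip across its 30 mm width. Same axes as the plate
- die_tail (a point): Middle of the plate's tail end (the end far from the eye), at the underside
- red_rest: The fixed leaning part of the red-collared stand. Origin: on its grey sloping face (36 mm wide), in the middle of the slot where the peg is clamped, 165 mm above the table. z points out of the face, 25 degrees from vertical, roughly towards the robot; x up the slope, y across. The peg (see red_collar) stands along z, but up to 8 mm to either side in y: feel for it
- red_heel (a point): Centre of the top of the black rubber tail rest on the red stand (16 mm along the slope, 34 mm wide), 92 mm down the slope from the peg, 14 mm out from the face. A hung plate lies eye up the slope and tail down on this rest
- red_collar (a joint): How far the red collar (40 mm across, 12 mm thick) is pushed along the peg: 0 = up, its top 24 mm out from the face; 0.010 m = fully home, its top 14 mm out, level with the tail rest. It slides stiffly (about 8 N) and stays where pushed. The peg through it: steel, 10 mm thick, flat end 50 mm out from the face
- green_rest: The leaning part of the second stand, the same in every way but with a green collar; its origin and axes as for red_rest. Not to be used
- green_collar (a joint): Travel of the green collar, 0 = up, 0.010 m = home. To be left up
- oil_can: Yellow round can, 56 mm across, 95 mm tall, standing loose; origin under its centre. Leave it be
- driver: Screwdriver with an orange handle lying loose on the table, along its own x. Leave it be
- spare_die: Loose brass block 45 x 60 x 20 mm with a copper-coloured top; origin under its centre. Leave it be

How it is judged (in metres and radians):
On the way, in this order (a step that is already met when the one before it is completed fails the run):
1. the die plate hangs by itself with the red stand's peg through its eye, not touched by the fingers, the red collar still up (x of die_eye in the frame of red_rest between -0.005 and 0.005 m and y of die_eye in the frame of red_rest between -0.0125 and 0.0125 m and z of die_eye in the frame of red_rest below 0.038 m and contact force between the fingers and die_plate below 0.1 N and value of joint red_collar below 0.006 m), for 0.3 s.
2. the plate on the peg is pressed down until the red collar is home (x of die_eye in the frame of red_rest between -0.005 and 0.005 m and y of die_eye in the frame of red_rest between -0.0125 and 0.0125 m and z of die_eye in the frame of red_rest below 0.017 m and value of joint red_collar above 0.0085 m), for 0.1 s.
At the end, for the whole second after the job is handed in: The die plate hangs at rest on the red stand's peg, block outwards, tail down the slope (within 0.35 rad), the red collar at least 8.5 of 10 mm down, the underside at the eye within 16.5 mm of the sloping face, flush to within 0.06 rad (x of die_eye in the frame of red_rest between -0.005 and 0.005 m and y of die_eye in the frame of red_rest between -0.0125 and 0.0125 m and z of die_eye in the frame of red_rest below 0.0165 m and value of joint red_collar above 0.0085 m and angle between the z axis of die_plate and the z axis of red_rest, either way round below 0.06 rad and angle between the x axis of die_plate and the x axis of red_rest, either way round below 0.35 rad and angle between die_plate's own z axis and vertical below 1 rad and x of die_tail in the frame of red_rest below -0.07 m and linear speed of die_plate below 0.02 m/s and angular speed of die_plate below 0.2 rad/s); the robot touches nothing.
It fails at once if the green collar is pushed down by more than 3 mm (value of joint green_collar above 0.003 m).
It fails at once if the oil can is moved by more than 30 mm (distance of oil_can from where it was at the start of the episode above 0.03 m).
It fails at once if the screwdriver is moved by more than 30 mm (distance of driver from where it was at the start of the episode above 0.03 m).
It fails at once if the spare die is moved by more than 30 mm (distance of spare_die from where it was at the start of the episode above 0.03 m).
It also fails if it takes over 72 s, if anything falls off the work surface, if the arm or the gripper's body presses on something with over 40 N, if the wrist force passes 120 N, or if a joint passes its speed limit or range.

## Working session

There is one attempt and no reset: what is moved stays moved. The work goes in short steps, Python scripts to look and compute and a shell command to move; the robot and the scene stay as the last step left them, time stands still between calls to the robot, and variables do not carry over. Pictures are saved under pics/ and viewed, at most 10 in all, crops included, and the job is handed in when it is done.

```bash
mkdir -p pics
cat > h.py <<'E'
import numpy as np, cv2
from plant import *
def cam(name):
    s=get_state(); c=read_camera(name)
    f=192/np.tan(np.radians(c["vfov"])/2); K=(f,c["cx"],c["cy"])
    if name=="wrist":
        T=np.eye(4);T[:3,:3]=s["tool_rot"];T[:3,3]=s["position"]; M=T@np.array(c["tool_from_camera"])
    else:
        R=cv2.Rodrigues(np.array(c["rvec"],float))[0];M=np.eye(4);M[:3,:3]=R.T;M[:3,3]=-R.T@np.array(c["tvec"],float).ravel()
    v,u=np.mgrid[:384,:512];z=c["z_map"]
    P=np.stack([(u-K[1])/f*z,(v-K[2])/f*z,z],-1)@M[:3,:3].T+M[:3,3]
    P[z==0]=np.nan
    return c["frame"],P,M,K
E
python3 - <<'E'
from h import *
for n in("scene","side"):
    F,P,M,K=cam(n); np.savez(f"/tmp/{n}.npz",F=F,P=P,M=M,K=K); cv2.imwrite(f"pics/{n}0.png",F); print(n,M.round(2),K)
a=np.vstack([cv2.imread("pics/scene0.png"),cv2.imread("pics/side0.png")])
E
```

```text
scene [[-7.30000e-01  5.10000e-01 -4.60000e-01  1.31248e+03]
 [ 6.80000e-01  5.50000e-01 -4.70000e-01  7.17430e+02]
 [ 2.00000e-02 -6.60000e-01 -7.50000e-01  1.31674e+03]
 [ 0.00000e+00  0.00000e+00  0.00000e+00  1.00000e+00]] (np.float64(486.97635293760413), 248.4932489646906, 188.46538947898705)
side [[ 8.3000e-01 -3.2000e-01  4.6000e-01  1.0175e+02]
 [-5.6000e-01 -4.8000e-01  6.7000e-01 -7.4122e+02]
 [ 1.0000e-02 -8.2000e-01 -5.8000e-01  7.4627e+02]
 [ 0.0000e+00  0.0000e+00  0.0000e+00  1.0000e+00]] (np.float64(438.562319700094), 254.4566032765497, 191.92310130869055)
```

View pics/scene0.png

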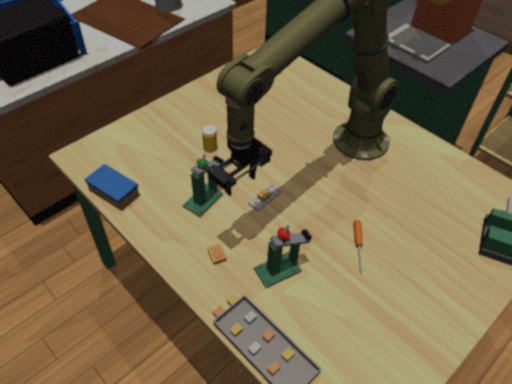

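View pics/side0.png

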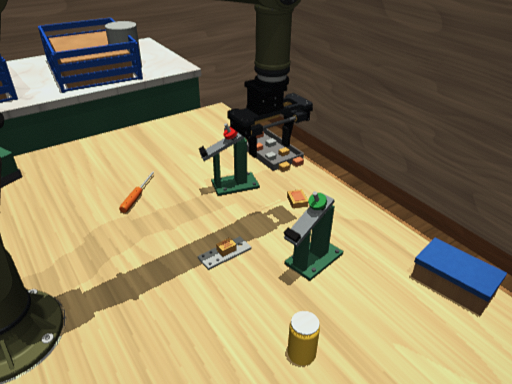

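Scene: plate at about (265,196), red collar at (284,233), green collar at (203,163), can (209,138), driver (358,240) and spare die (217,254). Side: plate (225,252), red collar (230,133) and green collar (318,201). Next step is measuring them.

Run:
```python
from h import *
for n in("scene","side"):
    d=np.load(f"/tmp/{n}.npz");F,P=d["F"],d["P"];hsv=cv2.cvtColor(F,cv2.COLOR_BGR2HSV);H,S,V=[hsv[...,i].astype(int) for i in range(3)]
    red=((H<6)|(H>174))&(S>170)&(V>90); green=(H>50)&(H<75)&(S>150)&(V>90)
    for nm,m in(("red",red),("green",green)):
        m=m&(P[...,2]>120)&(P[...,2]<260)&(P[...,0]>350)&(P[...,0]<950)
        q=P[m]; print(n,nm,len(q),np.median(q,0).round(1),q.min(0).round(),q.max(0).round())
    m=(P[...,2]>3)&(P[...,2]<60)&(P[...,0]>450)&(P[...,0]<750)&(abs(P[...,1])<120)
    k,l,st,ce=cv2.connectedComponentsWithStats(m.astype(np.uint8))
    for i in range(1,k):
        if st[i,4]>30:
            q=P[l==i]; print(n,st[i],np.median(q,0).round(1),q.min(0).round(),q.max(0).round())
c=[]
for n,(x,y,w,h) in(("scene",(180,140,150,150)),("side",(185,120,170,170))):
    F=np.load(f"/tmp/{n}.npz")["F"]; c.append(cv2.resize(F[y:y+h,x:x+w],(400,400),interpolation=cv2.INTER_CUBIC))
cv2.imwrite("pics/crop1.png",np.hstack(c))
```

```text
scene red 82 [665.2 199.4 189.2] [645. 179. 179.] [676. 214. 198.]
scene green 20 [ 657.  -177.7  191.9] [ 641. -189.  185.] [ 664. -167.  197.]
scene [247 186  31  26 368] [511.1 -35.8  10.8] [450. -84.   3.] [568. -11.  40.]
side red 78 [652.9 183.1 184.2] [639. 169. 176.] [668. 208. 192.]
side green 142 [ 644.8 -191.4  185.1] [ 628. -205.  177.] [ 662. -169.  194.]
side [206 236  45  30 672] [492.5 -53.    8.9] [450. -72.   3.] [556. -11.  34.]
```

View pics/crop1.png

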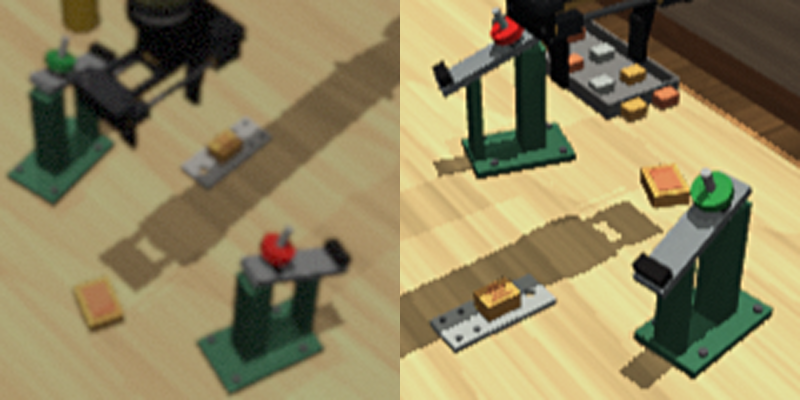

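The crops show the plate with its block near the middle, and the red stand's peg, collar and black tail rest towards the robot. I'll use the wrist camera for precision.

Run:
```python
from h import *
F,P,M,K=cam("wrist"); np.savez("/tmp/w0.npz",F=F,P=P,M=M,K=K);cv2.imwrite("pics/w0.png",F)
print(get_state()["tool_rot"],M.round(2),K)
# plate
for n in("scene","side","w"):
    if n!="w": d=np.load(f"/tmp/{n}.npz");P=d["P"]
    else: P=np.load("/tmp/w0.npz")["P"]
    m=(P[...,0]>430)&(P[...,0]<600)&(P[...,1]>-120)&(P[...,1]<30)
    t=m&(P[...,2]>20)&(P[...,2]<45); a=m&(P[...,2]>4)&(P[...,2]<45)
    if a.sum()<20: continue
    print(n,"block",P[t].mean(0).round(1),t.sum(),cv2.minAreaRect(P[t][:,:2].astype(np.float32)),"\n plate",P[a].mean(0).round(1),cv2.minAreaRect(P[a][:,:2].astype(np.float32)))
```

```text
[[ 7.79987272e-06  9.99998983e-01 -1.42622159e-03]
 [ 9.99999995e-01 -7.93573511e-06 -9.52547343e-05]
 [-9.52659555e-05 -1.42622084e-03 -9.99998978e-01]] [[ 1.0000e+00  0.0000e+00 -0.0000e+00  6.5004e+02]
 [ 0.0000e+00 -9.5000e-01 -3.1000e-01  8.4480e+01]
 [-0.0000e+00  3.1000e-01 -9.5000e-01  3.8364e+02]
 [ 0.0000e+00  0.0000e+00  0.0000e+00  1.0000e+00]] (np.float64(265.2009346968132), 249.58496665588527, 190.1658856707378)
scene block [499.2 -40.8  29.6] 102 ((497.2264404296875, -42.91136932373047), (36.329429626464844, 44.1396484375), 86.6436538696289) 
 plate [505.2 -39.5  12.2] ((514.51025390625, -45.07318878173828), (150.0291748046875, 168.28858947753906), 89.68154907226562)
side block [493.8 -47.5  28.4] 191 ((495.9402770996094, -45.53955841064453), (41.235130310058594, 32.50775146484375), 4.574555397033691) 
 plate [487.2 -49.2  13.3] ((505.58355712890625, -22.669410705566406), (153.04629516601562, 98.21507263183594), 1.3561346530914307)
w block [496.7 -41.9  29.4] 652 ((495.3292236328125, -43.26353454589844), (40.550262451171875, 30.489727020263672), 2.170395612716675) 
 plate [493.6 -40.8  13.6] ((490.9070739746094, -43.812538146972656), (123.53936004638672, 50.887306213378906), 2.2778353691101074)
```

View pics/w0.png

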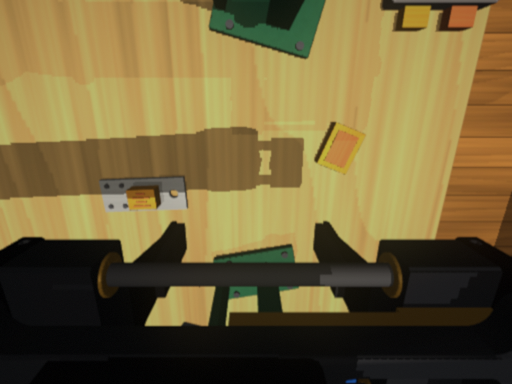

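Wrist view: plate with its block at (142,198), eye at (174,194), red stand base at the top (268,20). The plate centre comes out at (491,-44), yaw 2.2°. Next I turn the tool and look at the red stand from above.

```bash
python3 -m inch '[{"rz":0.0236,"z":-0.065},{"rz":0.0236,"z":-0.065},{"rz":0.0236,"z":-0.065},{"rz":0.0236,"z":-0.065},{"rz":0.0236,"z":-0.065},{"rz":0.0236,"z":-0.065},{"rz":0.0236,"z":-0.065},{"rz":0.0236,"z":-0.065},{"rz":0.0236,"z":-0.065},{"rz":0.0236,"z":-0.065}]' && python3 -m inch '[{"rz":0.008},{"x":-0.05,"y":-0.12},{"x":-0.05,"y":-0.12},{"x":-0.05,"y":-0.12},{"x":-0.05,"y":-0.12},{"x":-0.05,"y":-0.12},{"x":-0.05,"y":-0.12},{"x":-0.05,"y":-0.12},{},{}]'
python3 - <<'E'
from h import *
F,P,M,K=cam("wrist"); np.savez("/tmp/w1.npz",F=F,P=P,M=M,K=K);cv2.imwrite("pics/w1.png",F)
E
```

```text
validation failed for argument at $[0]...
```

```bash
python3 -m inch '[{"x":0,"y":0,"z":-0.065,"rx":0,"ry":0,"rz":0.0236,"claw":1},{"x":0,"y":0,"z":-0.065,"rx":0,"ry":0,"rz":0.0236,"claw":1},{"x":0,"y":0,"z":-0.065,"rx":0,"ry":0,"rz":0.0236,"claw":1},{"x":0,"y":0,"z":-0.065,"rx":0,"ry":0,"rz":0.0236,"claw":1},{"x":0,"y":0,"z":-0.065,"rx":0,"ry":0,"rz":0.0236,"claw":1},{"x":0,"y":0,"z":-0.065,"rx":0,"ry":0,"rz":0.0236,"claw":1},{"x":0,"y":0,"z":-0.065,"rx":0,"ry":0,"rz":0.0236,"claw":1},{"x":0,"y":0,"z":-0.065,"rx":0,"ry":0,"rz":0.0236,"claw":1},{"x":0,"y":0,"z":-0.065,"rx":0,"ry":0,"rz":0.0236,"claw":1},{"x":0,"y":0,"z":-0.065,"rx":0,"ry":0,"rz":0.0236,"claw":1}]' && python3 -m inch '[{"x":0,"y":0,"z":0,"rx":0,"ry":0,"rz":0.008,"claw":1},{"x":-0.05,"y":-0.12,"z":0,"rx":0,"ry":0,"rz":0,"claw":1},{"x":-0.05,"y":-0.12,"z":0,"rx":0,"ry":0,"rz":0,"claw":1},{"x":-0.05,"y":-0.12,"z":0,"rx":0,"ry":0,"rz":0,"claw":1},{"x":-0.05,"y":-0.12,"z":0,"rx":0,"ry":0,"rz":0,"claw":1},{"x":-0.05,"y":-0.12,"z":0,"rx":0,"ry":0,"rz":0,"claw":1},{"x":-0.05,"y":-0.12,"z":0,"rx":0,"ry":0,"rz":0,"claw":1},{"x":-0.05,"y":-0.12,"z":0,"rx":0,"ry":0,"rz":0,"claw":1},{"x":0,"y":0,"z":0,"rx":0,"ry":0,"rz":0,"claw":1},{"x":0,"y":0,"z":0,"rx":0,"ry":0,"rz":0,"claw":1}]'
python3 - <<'E'
from h import *
F,P,M,K=cam("wrist"); np.savez("/tmp/w1.npz",F=F,P=P,M=M,K=K);cv2.imwrite("pics/w1.png",F)
E
```

```text
time_s: 1.15
position: [649.8, 0.0, 352.7]
tool_rot: [[0.997, 0.082, -0.001], [0.082, -0.997, -0.0], [-0.001, -0.0, -1.0]]
force: [0.2, -0.2, -0.3]
gripper_width: 1.0
grip_force: 0.0
time_s: 2.15
position: [573.6, 165.4, 352.3]
tool_rot: [[0.999, 0.039, -0.0], [0.039, -0.999, -0.001], [-0.0, 0.001, -1.0]]
force: [0.8, -0.1, -0.8]
gripper_width: 0.998
grip_force: 0.0
```

View pics/w1.png

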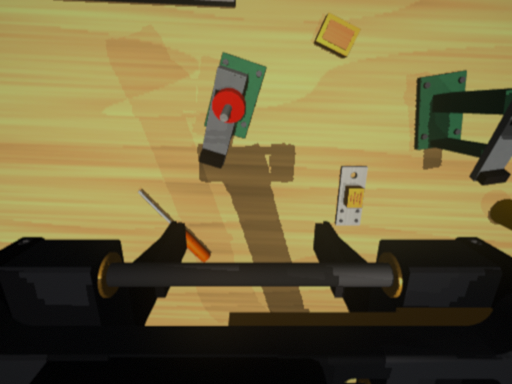

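The wrist view shows the red collar at (229,105), peg tip at (224,116), tail rest at (212,157) and grey face from (233,70) to (218,140). Plate eye at (353,175). Now fitting the face plane and collar.

Run:
```python
from h import *
d=np.load("/tmp/w1.npz");F,P=d["F"],d["P"]
hsv=cv2.cvtColor(F,cv2.COLOR_BGR2HSV).astype(int);H,S,V=hsv[...,0],hsv[...,1],hsv[...,2]
box=np.zeros(H.shape,bool);box[40:175,180:275]=1
box&=(P[...,2]>90)
face=box&(S<70)&(V>50)
P0=np.array([660,190,165.])
def fit(q):
    for _ in range(5):
        c=np.median(q,0) if _==0 else q.mean(0); n=np.linalg.svd(q-q.mean(0))[2][2]; n*=np.sign(n[2]); r=(q-q.mean(0))@n
        q=q[abs(r)<max(1.5,1.5*r.std())]
    return q.mean(0),n,q
red=box&((H<8)|(H>172))&(S>150)&(V>60)
blk=box&(V<45)&(P[...,2]>90)
for nm,m in(("face",face),("red",red),("blk",blk)):
    q=P[m]; c,n,q=fit(q); print(nm,m.sum(),len(q),c.round(1),n.round(3),"tilt",np.degrees(np.arccos(n[2])).round(2),"az",np.degrees(np.arctan2(n[1],n[0])).round(1))
    r=cv2.minAreaRect(q[:,:2].astype(np.float32)); print(r)
    if nm=="face": fc,fn,fq=c,n,q
    if nm=="red": rc,rn,rq=c,n,q
    if nm=="blk": print(P[m].mean(0))
# in-plane frame
for az in (None,):
    n=fn; y=np.cross([0,0,1],-n);
    x=np.array([-n[0],-n[1],0]);x/=np.linalg.norm(x);x=x-n*(x@n);x/=np.linalg.norm(x);y=np.cross(n,x)
    for nm,q in(("face",fq),("red",rq),("blk",P[blk])):
        L=(q-fc)@np.c_[x,y,n]; print(nm,L.min(0).round(1),L.max(0).round(1),np.percentile(L,[2,50,98],axis=0).round(1).tolist(), cv2.minAreaRect(L[:,:2].astype(np.float32)))
# collar circle by enclosing
# peg: points well above red plane
h=(P-rc)@rn
pm=box&(h>8)&(h<34)&(np.linalg.norm(P-rc,axis=-1)<50); q=P[pm];print("peg",pm.sum(),q.mean(0),q[:, 2].max(),P[box&(h>22)&(np.linalg.norm(P-rc,axis=-1)<50)].mean(0))
print(x,y,fc)
# plate refined
m=(P[...,0]>420)&(P[...,0]<570)&(P[...,1]>-90)&(P[...,1]<0)&(P[...,2]>4)&(P[...,2]<45)
print("plate",cv2.minAreaRect(P[m][:,:2].astype(np.float32)))
m&=P[...,2]>22; print("blk",cv2.minAreaRect(P[m][:,:2].astype(np.float32)))
```

```text
face 1632 1300 [642.3 207.  153.5] [-0.406  0.112  0.907] tilt 24.92 az 164.6
((643.262939453125, 205.19650268554688), (35.0999641418457, 106.88899993896484), 75.7151107788086)
red 784 632 [656.8 193.3 188.1] [-0.4    0.111  0.91 ] tilt 24.51 az 164.5
((655.1680297851562, 194.00729370117188), (38.917598724365234, 34.10405731201172), 69.08134460449219)
blk 300 160 [585.1 219.4 138.2] [ 0.244 -0.085  0.966] tilt 14.99 az -19.2
((633.7188720703125, 204.04051208496094), (32.19171905517578, 121.22277069091797), 72.21726989746094)
[587.76270212 218.39229682 137.30239537]
face [-57.4 -19.6  -1.5] [59.7 15.7  1.5] [[-55.4, -17.9, -1.2], [-12.6, 0.8, 0.0], [58.7, 15.1, 1.2]] ((1.2522811889648438, -1.454965591430664), (117.26923370361328, 35.114444732666016), 1.0634478330612183)
red [  9.7 -28.5  22.4] [47.4 10.4 25.5] [[12.4, -27.1, 22.7], [31.5, -10.2, 24.1], [46.0, 8.8, 25.2]] ((28.668987274169922, -9.051477432250977), (38.94633483886719, 37.38399124145508), 86.41529846191406)
blk [-70.4 -19.4 -75.8] [32.2 13.3 15.7] [[-69.5, -18.9, -62.2], [-58.1, -3.7, 13.4], [22.3, 12.5, 15.1]] ((-18.94289779663086, -3.8784236907958984), (32.522117614746094, 102.71044921875), 88.85311126708984)
peg 117 [647.48319231 195.69635972 206.57706379] 213.34000561082695 [644.75306221 196.55747475 210.09208442]
[ 0.87415014 -0.24151172  0.4213474 ] [ 2.66304887e-01  9.63888846e-01 -1.38777878e-17] [642.25223671 206.98436401 153.4940101 ]
plate ((488.8049011230469, -42.91337585449219), (125.75191497802734, 51.165382385253906), 1.7029672861099243)
blk ((495.122314453125, -42.57926940917969), (40.25384521484375, 30.622467041015625), 2.558480739593506)
```

```bash
python3 -m inch '[{"x":-0.087,"y":0.205,"z":0,"rx":0,"ry":0,"rz":0,"claw":1},{"x":-0.087,"y":0.205,"z":0,"rx":0,"ry":0,"rz":0,"claw":1},{"x":-0.087,"y":0.205,"z":0,"rx":0,"ry":0,"rz":0,"claw":1},{"x":-0.087,"y":0.205,"z":0,"rx":0,"ry":0,"rz":0,"claw":1},{"x":-0.087,"y":0.205,"z":0,"rx":0,"ry":0,"rz":0,"claw":1},{"x":0,"y":0,"z":0.23,"rx":0,"ry":0,"rz":0,"claw":1},{"x":0,"y":0,"z":0.23,"rx":0,"ry":0,"rz":0,"claw":1},{"x":0,"y":0,"z":0.23,"rx":0,"ry":0,"rz":0,"claw":1},{"x":0,"y":0,"z":0.23,"rx":0,"ry":0,"rz":0,"claw":1},{"x":0,"y":0,"z":0,"rx":0,"ry":0,"rz":0,"claw":1}]'
python3 - <<'E'
from h import *
F,P,M,K=cam("wrist"); s=get_state();print(s["position"],s["tool_rot"][:,0])
R,p=np.array(s["tool_rot"]),np.array(s["position"])
m=(P[...,0]>420)&(P[...,0]<570)&(P[...,1]>-90)&(P[...,1]<0)
t=m&(P[...,2]>22)&(P[...,2]<36);r=cv2.minAreaRect(P[t][:,:2].astype(np.float32));print("blk",r,np.median(P[t][:,2]))
L=(np.array([*r[0],30])-p)@R;print("tool",L)
a=m&(P[...,2]>4)&(P[...,2]<45);print("plate",cv2.minAreaRect(P[a][:,:2].astype(np.float32)))
cv2.imwrite("pics/w2.png",F)
E
```

```text
time_s: 3.2
position: [489.4, -44.5, 162.4]
tool_rot: [[0.999, 0.035, -0.013], [0.035, -0.999, -0.001], [-0.013, 0.0, -1.0]]
force: [-0.7, 1.0, -0.4]
gripper_width: 0.997
grip_force: 0.0
[492.28748567 -44.30156551 166.439553  ] [ 0.99935515  0.03536262 -0.00622627]
blk ((495.13739013671875, -43.35356140136719), (39.75348663330078, 29.358510971069336), 1.3268076181411743) 30.08115392444131
tool [  3.73109992  -0.88898724 136.41869697]
plate ((489.6790466308594, -43.18733215332031), (125.10366821289062, 50.04448318481445), 2.2681307792663574)
```

```bash
python3 -m inch '[{"x":0,"y":0,"z":0.13,"rx":0,"ry":0,"rz":0,"claw":1},{"x":0,"y":0,"z":0.13,"rx":0,"ry":0,"rz":0,"claw":1},{"x":0,"y":0,"z":0.13,"rx":0,"ry":0,"rz":0,"claw":1},{"x":0,"y":0,"z":0.13,"rx":0,"ry":0,"rz":0,"claw":1},{"x":0,"y":0,"z":0.09,"rx":0,"ry":0,"rz":0,"claw":1},{"x":0,"y":0,"z":0.06,"rx":0,"ry":0,"rz":0,"claw":1},{"x":0,"y":0,"z":0.04,"rx":0,"ry":0,"rz":0,"claw":1},{"x":0,"y":0,"z":0.02,"rx":0,"ry":0,"rz":0,"claw":1},{"x":0,"y":0,"z":0,"rx":0,"ry":0,"rz":0,"claw":1},{"x":0,"y":0,"z":0,"rx":0,"ry":0,"rz":0,"claw":1}]'
```

```text
time_s: 4.25
position: [495.3, -43.0, 23.4]
tool_rot: [[0.999, 0.038, 0.002], [0.038, -0.999, -0.0], [0.002, 0.0, -1.0]]
force: [-0.3, -0.4, 0.8]
gripper_width: 0.998
grip_force: 0.0
```

```bash
python3 -m inch '[{"x":0,"y":0,"z":0.02,"rx":0,"ry":0,"rz":0,"claw":1},{"x":0,"y":0,"z":0.02,"rx":0,"ry":0,"rz":0,"claw":1},{"x":0,"y":0,"z":0.02,"rx":0,"ry":0,"rz":0,"claw":1},{"x":0,"y":0,"z":0,"rx":0,"ry":0,"rz":0,"claw":1},{"x":0,"y":0,"z":0,"rx":0,"ry":0,"rz":0,"claw":1},{"x":0,"y":0,"z":0,"rx":0,"ry":0,"rz":0,"claw":0},{"x":0,"y":0,"z":0,"rx":0,"ry":0,"rz":0,"claw":0},{"x":0,"y":0,"z":0,"rx":0,"ry":0,"rz":0,"claw":0},{"x":0,"y":0,"z":0,"rx":0,"ry":0,"rz":0,"claw":0},{"x":0,"y":0,"z":0,"rx":0,"ry":0,"rz":0,"claw":0}]' 40
```

```text
time_s: 5.25
position: [494.6, -42.9, 10.6]
tool_rot: [[0.999, 0.038, 0.0], [0.038, -0.999, -0.0], [0.0, 0.0, -1.0]]
force: [-0.8, -0.5, 0.0]
gripper_width: 0.633
grip_force: 0.0
```

```bash
python3 -m inch '[{"x":0,"y":0,"z":0,"rx":0,"ry":0,"rz":0,"claw":0},{"x":0,"y":0,"z":0,"rx":0,"ry":0,"rz":0,"claw":0},{"x":0,"y":0,"z":0,"rx":0,"ry":0,"rz":0,"claw":0},{"x":0,"y":0,"z":0,"rx":0,"ry":0,"rz":0,"claw":0},{"x":0,"y":0,"z":0,"rx":0,"ry":0,"rz":0,"claw":0},{"x":0,"y":0,"z":0,"rx":0,"ry":0,"rz":0,"claw":0},{"x":0,"y":0,"z":-0.02,"rx":0,"ry":0,"rz":0,"claw":0},{"x":0,"y":0,"z":-0.05,"rx":0,"ry":0,"rz":0,"claw":0},{"x":0,"y":0,"z":-0.1,"rx":0,"ry":0,"rz":0,"claw":0},{"x":0,"y":0,"z":-0.1,"rx":0,"ry":0,"rz":0,"claw":0}]' && python3 -m inch '[{"x":0,"y":0,"z":-0.15,"rx":0,"ry":0,"rz":0,"claw":0},{"x":0,"y":0,"z":-0.15,"rx":0,"ry":0,"rz":0,"claw":0},{"x":0,"y":0,"z":-0.15,"rx":0,"ry":0,"rz":0,"claw":0},{"x":0,"y":0,"z":-0.15,"rx":0,"ry":0,"rz":0,"claw":0},{"x":0,"y":0,"z":-0.15,"rx":0,"ry":0,"rz":0.0159,"claw":0},{"x":0,"y":0,"z":-0.15,"rx":0,"ry":0,"rz":0.0159,"claw":0},{"x":0,"y":0,"z":-0.1,"rx":0,"ry":0,"rz":0.016,"claw":0},{"x":0,"y":0,"z":0,"rx":0,"ry":0.0234,"rz":0,"claw":0},{"x":0,"y":0,"z":0,"rx":0,"ry":0.023,"rz":0,"claw":0},{"x":0,"y":0,"z":0,"rx":0,"ry":0.023,"rz":0,"claw":0}]'
```

```text
time_s: 6.25
position: [493.7, -42.9, 65.0]
tool_rot: [[0.999, 0.038, -0.002], [0.038, -0.999, -0.0], [-0.002, 0.0, -1.0]]
force: [0.5, -0.6, -4.2]
gripper_width: 0.341
grip_force: 40.0
time_s: 7.25
position: [499.2, -37.0, 263.0]
tool_rot: [[0.906, -0.251, 0.341], [-0.236, -0.968, -0.084], [0.351, -0.005, -0.936]]
force: [-0.7, 0.6, -4.4]
gripper_width: 0.344
grip_force: 40.0
```

```bash
python3 -m inch '[{"x":0,"y":0,"z":0,"rx":0,"ry":0,"rz":0,"claw":0},{"x":0,"y":0,"z":0,"rx":0,"ry":0,"rz":0,"claw":0},{"x":0,"y":0,"z":0,"rx":0,"ry":0,"rz":0,"claw":0},{"x":0,"y":0,"z":0,"rx":0,"ry":0,"rz":0,"claw":0},{"x":0,"y":0,"z":0,"rx":0,"ry":0,"rz":0,"claw":0},{"x":0,"y":0,"z":0,"rx":0,"ry":0,"rz":0,"claw":0},{"x":0,"y":0,"z":0,"rx":0,"ry":0,"rz":0,"claw":0},{"x":0,"y":0,"z":0,"rx":0,"ry":0,"rz":0,"claw":0},{"x":0,"y":0,"z":0,"rx":0,"ry":0,"rz":0,"claw":0},{"x":0,"y":0,"z":0,"rx":0,"ry":0,"rz":0,"claw":0}]'
python3 - <<'E'
from h import *
F,P,M,K=cam("wrist"); s=get_state();R,p=np.array(s["tool_rot"]),np.array(s["position"])
np.savez("/tmp/w3.npz",F=F,P=P,M=M,K=K,R=R,p=p)
L=(P-p)@R
m=(L[...,0]>8)&(L[...,0]<75)&(abs(L[...,1])<35)&(L[...,2]>-8)&(L[...,2]<18)
k=m&(L[...,0]>23)
q=L[k];print(len(q),q.min(0),q.max(0)); c=q.mean(0);n=np.linalg.svd(q-c)[2][2];print("n",n*np.sign(n[2]),c, cv2.minAreaRect(q[:,:2].astype(np.float32)))
v,u=np.where(k);print(u.min(),u.max(),v.min(),v.max())
x0,y0=u.min()-15,v.min()-15;w=u.max()-u.min()+30;h=v.max()-v.min()+30
cv2.imwrite("pics/c3.png",cv2.resize(F[y0:y0+h,x0:x0+w],None,fx=6,fy=6,interpolation=cv2.INTER_CUBIC)[:600,:800]);print(x0,y0,w,h)
E
```

```text
time_s: 8.25
position: [502.0, -41.8, 263.6]
tool_rot: [[0.904, -0.259, 0.339], [-0.244, -0.966, -0.087], [0.35, -0.004, -0.937]]
force: [-0.2, 0.9, -5.3]
gripper_width: 0.345
grip_force: 40.0
4010 [ 23.00633382 -25.27017333   0.45703243] [57.9793677  25.07046693 11.50890365]
n [-2.33035948e-02  4.46041900e-05  9.99728433e-01] [41.55718278 -0.20109914  2.93486395] ((40.49382781982422, -0.10021209716796875), (34.96498107910156, 50.34561538696289), 0.022214889526367188)
210 289 149 203
195 134 109 84
```

View pics/c3.png

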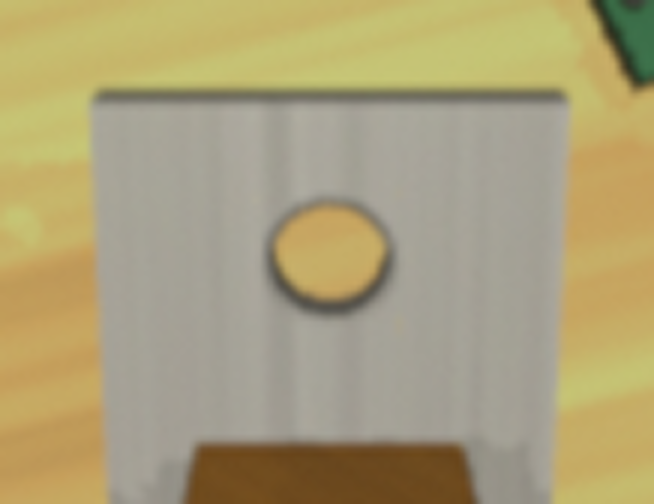

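The crop shows the eye at (331,255), i.e. full-frame (250,176.5). In tool coordinates the eye is at x≈40.5, y≈0, with the underside at 10.9.

```bash
cat > goal.py <<'E'
from h import *
from scipy.spatial.transform import Rotation as Ro
import sys
n=np.array([-.4075,.1115,.9063]);n/=np.linalg.norm(n)
x=np.array([-n[0],-n[1],0]);x-=n*(x@n);x/=np.linalg.norm(x);Rt=np.c_[x,-np.cross(n,x),-n]
A=np.array([644.75,196.5,210.1]); eye=np.array([40.5,0,10.9])
def go(s_):
    s=get_state();R,p=np.array(s["tool_rot"]),np.array(s["position"])
    rv=Ro.from_matrix(R.T@Rt).as_rotvec()/(2*np.pi)
    t=A+n*s_-Rt@eye
    print("turn units",rv.round(4),"shift units(cur axes)",((t-p)@R/200).round(4),"in target axes",((t-p)@Rt/200).round(4),t.round(1))
if __name__=="__main__": go(float(sys.argv[1]))
E
python3 goal.py 60; python3 goal.py 15
```

```text
turn units [-0.0009  0.0125  0.0005] shift units(cur axes) [ 0.0315 -1.3373  0.0512] in target axes [ 0.0236 -1.3377  0.046 ] [580.5 214.1 257.2]
turn units [-0.0009  0.0125  0.0005] shift units(cur axes) [ 0.0491 -1.3361  0.2755] in target axes [ 0.0236 -1.3377  0.271 ] [598.8 209.1 216.5]
```

```bash
python3 -m inch '[{"x":0,"y":0,"z":0,"rx":-0.0009,"ry":0.0125,"rz":0.0005,"claw":0},{"x":0.003,"y":-0.1,"z":0.006,"rx":0,"ry":0,"rz":0,"claw":0},{"x":0.003,"y":-0.19,"z":0.006,"rx":0,"ry":0,"rz":0,"claw":0},{"x":0.003,"y":-0.19,"z":0.006,"rx":0,"ry":0,"rz":0,"claw":0},{"x":0.003,"y":-0.19,"z":0.006,"rx":0,"ry":0,"rz":0,"claw":0},{"x":0.003,"y":-0.19,"z":0.006,"rx":0,"ry":0,"rz":0,"claw":0},{"x":0.003,"y":-0.19,"z":0.006,"rx":0,"ry":0,"rz":0,"claw":0},{"x":0.003,"y":-0.19,"z":0.006,"rx":0,"ry":0,"rz":0,"claw":0},{"x":0.003,"y":-0.0977,"z":0.004,"rx":0,"ry":0,"rz":0,"claw":0},{"x":0,"y":0,"z":0,"rx":0,"ry":0,"rz":0,"claw":0}]' && python3 -m inch '[{"x":0,"y":0,"z":0,"rx":0,"ry":0,"rz":0,"claw":0},{"x":0,"y":0,"z":0,"rx":0,"ry":0,"rz":0,"claw":0},{"x":0,"y":0,"z":0.05,"rx":0,"ry":0,"rz":0,"claw":0},{"x":0,"y":0,"z":0.05,"rx":0,"ry":0,"rz":0,"claw":0},{"x":0,"y":0,"z":0.05,"rx":0,"ry":0,"rz":0,"claw":0},{"x":0,"y":0,"z":0.05,"rx":0,"ry":0,"rz":0,"claw":0},{"x":0,"y":0,"z":0.025,"rx":0,"ry":0,"rz":0,"claw":0},{"x":0,"y":0,"z":0,"rx":0,"ry":0,"rz":0,"claw":0},{"x":0,"y":0,"z":0,"rx":0,"ry":0,"rz":0,"claw":0},{"x":0,"y":0,"z":0,"rx":0,"ry":0,"rz":0,"claw":0}]' && python3 goal.py 15
python3 - <<'E'
from h import *
F,P,M,K=cam("wrist"); s=get_state();R,p=np.array(s["tool_rot"]),np.array(s["position"])
np.savez("/tmp/w4.npz",F=F,P=P,M=M,K=K,R=R,p=p)
cv2.imwrite("pics/c4.png",cv2.resize(F[134:218,195:304],None,fx=6,fy=6,interpolation=cv2.INTER_CUBIC))
E
```

```text
time_s: 9.3
position: [590.2, 219.0, 254.1]
tool_rot: [[0.879, -0.259, 0.4], [-0.236, -0.966, -0.107], [0.414, -0.001, -0.91]]
force: [-0.5, -0.3, -5.0]
gripper_width: 0.341
grip_force: 40.0
time_s: 10.3
position: [608.6, 209.4, 214.4]
tool_rot: [[0.877, -0.265, 0.401], [-0.24, -0.964, -0.112], [0.416, 0.002, -0.909]]
force: [-0.1, 0.2, -4.9]
gripper_width: 0.34
grip_force: 40.0
turn units [0.0003 0.0011 0.    ] shift units(cur axes) [-0.0384  0.0148 -0.0291] in target axes [-0.0382  0.0147 -0.0294] [598.8 209.1 216.5]
```

View pics/c4.png

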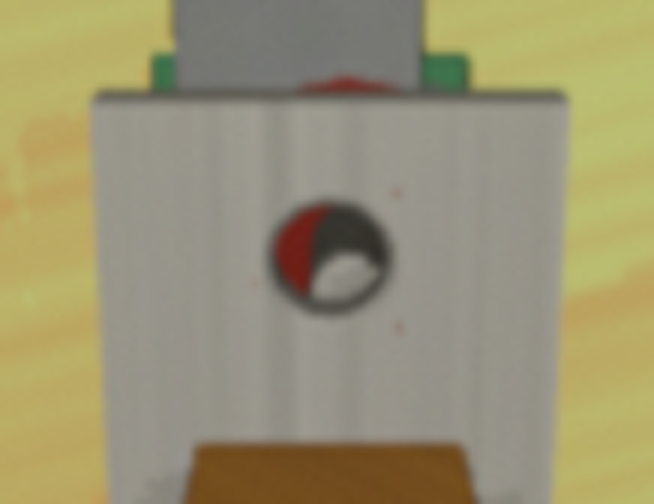

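Through the eye the peg's end shows at lower right (345,275), which matches the computed offset (x −7.6, y +2.9, z −5.9 mm). Correcting.

```bash
python3 -m inch '[{"x":0,"y":0,"z":-0.03,"rx":0,"ry":0.001,"rz":0,"claw":0},{"x":-0.019,"y":0.007,"z":0,"rx":0,"ry":0,"rz":0,"claw":0},{"x":-0.019,"y":0.0075,"z":0,"rx":0,"ry":0,"rz":0,"claw":0},{"x":0,"y":0,"z":0,"rx":0,"ry":0,"rz":0,"claw":0},{"x":0,"y":0,"z":0,"rx":0,"ry":0,"rz":0,"claw":0},{"x":0,"y":0,"z":0,"rx":0,"ry":0,"rz":0,"claw":0},{"x":0,"y":0,"z":0,"rx":0,"ry":0,"rz":0,"claw":0},{"x":0,"y":0,"z":0,"rx":0,"ry":0,"rz":0,"claw":0},{"x":0,"y":0,"z":0,"rx":0,"ry":0,"rz":0,"claw":0},{"x":0,"y":0,"z":0,"rx":0,"ry":0,"rz":0,"claw":0}]' && python3 goal.py 15
python3 - <<'E'
from h import *
F,P,M,K=cam("wrist"); s=get_state();R,p=np.array(s["tool_rot"]),np.array(s["position"])
np.savez("/tmp/w5.npz",F=F,P=P,M=M,K=K,R=R,p=p)
print(M[:3,3], ((M[:3,3]-p)@R).round(1))
# where axis point A and A base project, vs eye centre
f,cx,cy=K
def proj(X):
    q=(X-M[:3,3])@M[:3,:3];return f*q[0]/q[2]+cx,f*q[1]/q[2]+cy
for t in([40.5,0,2.9],[40.5,0,10.9],[40.5,0,25.9]): print(t,np.round(proj(p+R@np.array(t)),1))
cv2.imwrite("pics/c5.png",cv2.resize(F[150:200,225:275],None,fx=12,fy=12,interpolation=cv2.INTER_CUBIC))
L=(P-p)@R; m=(abs(L[...,0]-40)<9)&(abs(L[...,1])<9)&(L[...,2]>18)&(L[...,2]<34); print(m.sum(),L[m].mean(0) if m.any() else 0)
E
```

```text
time_s: 11.35
position: [598.6, 208.7, 215.9]
tool_rot: [[0.875, -0.265, 0.406], [-0.239, -0.964, -0.114], [0.421, 0.002, -0.907]]
force: [-0.4, -0.3, -4.5]
gripper_width: 0.341
grip_force: 40.0
turn units [ 0.0004  0.0002 -0.    ] shift units(cur axes) [ 0.0014 -0.0021 -0.0024] in target axes [ 0.0014 -0.0021 -0.0024] [598.8 209.1 216.5]
[607.11999778 206.74832858 398.54063017] [  84.8    0.  -162. ]
[40.5, 0, 2.9] [249.6 177.3]
[40.5, 0, 10.9] [249.6 174.3]
[40.5, 0, 25.9] [249.6 169.1]
84 [38.35230788 -0.80872428 24.80046885]
```

View pics/c5.png

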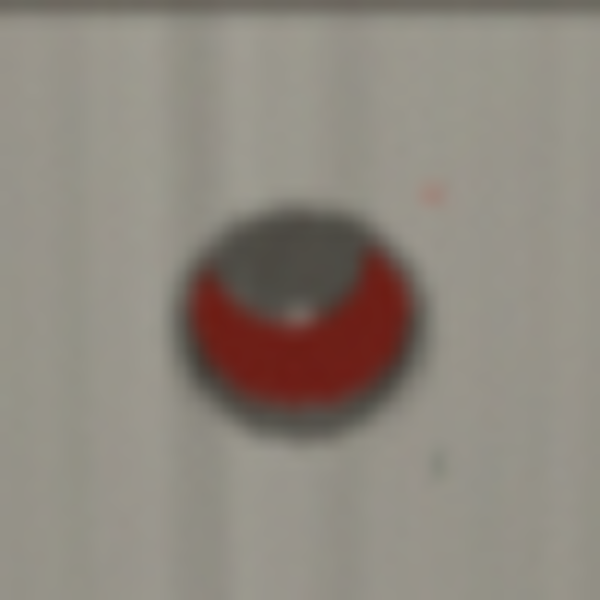

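The peg end is centred at about (290,241) in the crop, the eye's rim at (305,322). That puts the peg about 0.9 mm left and 0.7 mm low of ideal. I'll apply this and go down gently.

```bash
python3 -m inch '[{"x":-0.0035,"y":-0.0045,"z":0,"rx":0,"ry":0,"rz":0,"claw":0},{"x":0,"y":0,"z":0,"rx":0,"ry":0,"rz":0,"claw":0},{"x":0,"y":0,"z":0.02,"rx":0,"ry":0,"rz":0,"claw":0},{"x":0,"y":0,"z":0.02,"rx":0,"ry":0,"rz":0,"claw":0},{"x":0,"y":0,"z":0.02,"rx":0,"ry":0,"rz":0,"claw":0},{"x":0,"y":0,"z":0.015,"rx":0,"ry":0,"rz":0,"claw":0},{"x":0,"y":0,"z":0.01,"rx":0,"ry":0,"rz":0,"claw":0},{"x":0,"y":0,"z":0.01,"rx":0,"ry":0,"rz":0,"claw":0},{"x":0,"y":0,"z":0,"rx":0,"ry":0,"rz":0,"claw":0},{"x":0,"y":0,"z":0,"rx":0,"ry":0,"rz":0,"claw":0}]' && python3 goal.py -4
```

```text
time_s: 12.4
position: [606.0, 207.6, 198.5]
tool_rot: [[0.875, -0.265, 0.406], [-0.239, -0.964, -0.114], [0.421, 0.002, -0.907]]
force: [1.0, 0.5, -3.6]
gripper_width: 0.343
grip_force: 40.0
turn units [0.0004 0.0002 0.    ] shift units(cur axes) [ 0.005   0.0025 -0.002 ] in target axes [ 0.005   0.0025 -0.002 ] [606.5 207.  199.2]
```

No contact force and about 4 mm in. Continuing.

```bash
python3 -m inch '[{"x":0,"y":0,"z":0.012,"rx":0,"ry":0,"rz":0,"claw":0},{"x":0,"y":0,"z":0.012,"rx":0,"ry":0,"rz":0,"claw":0},{"x":0,"y":0,"z":0.012,"rx":0,"ry":0,"rz":0,"claw":0},{"x":0,"y":0,"z":0.012,"rx":0,"ry":0,"rz":0,"claw":0},{"x":0,"y":0,"z":0.012,"rx":0,"ry":0,"rz":0,"claw":0},{"x":0,"y":0,"z":0.01,"rx":0,"ry":0,"rz":0,"claw":0},{"x":0,"y":0,"z":0,"rx":0,"ry":0,"rz":0,"claw":0},{"x":0,"y":0,"z":0,"rx":0,"ry":0,"rz":0,"claw":0},{"x":0,"y":0,"z":0,"rx":0,"ry":0,"rz":0,"claw":0},{"x":0,"y":0,"z":0,"rx":0,"ry":0,"rz":0,"claw":0}]' && python3 goal.py -22
```

```text
time_s: 13.4
position: [611.6, 206.1, 185.9]
tool_rot: [[0.875, -0.265, 0.406], [-0.239, -0.964, -0.114], [0.422, 0.002, -0.907]]
force: [0.2, -0.4, -3.5]
gripper_width: 0.341
grip_force: 40.0
turn units [0.0004 0.0002 0.    ] shift units(cur axes) [0.0049 0.0025 0.0186] in target axes [0.0049 0.0025 0.0186] [613.9 205.  182.9]
```

```bash
python3 -m inch '[{"x":0,"y":0,"z":0.008,"rx":0,"ry":0,"rz":0,"claw":0},{"x":0,"y":0,"z":0.008,"rx":0,"ry":0,"rz":0,"claw":0},{"x":0,"y":0,"z":0.008,"rx":0,"ry":0,"rz":0,"claw":0},{"x":0,"y":0,"z":0,"rx":0,"ry":0,"rz":0,"claw":0},{"x":0,"y":0,"z":0,"rx":0,"ry":0,"rz":0,"claw":0},{"x":0,"y":0,"z":0,"rx":0,"ry":0,"rz":0,"claw":0},{"x":0,"y":0,"z":0,"rx":0,"ry":0,"rz":0,"claw":0},{"x":0,"y":0,"z":0,"rx":0,"ry":0,"rz":0,"claw":0},{"x":0,"y":0,"z":0,"rx":0,"ry":0,"rz":0,"claw":0},{"x":0,"y":0,"z":0,"rx":0,"ry":0,"rz":0,"claw":0}]' && python3 goal.py -22
```

```text
time_s: 14.4
position: [613.6, 205.4, 181.4]
tool_rot: [[0.875, -0.265, 0.406], [-0.239, -0.964, -0.114], [0.421, 0.002, -0.907]]
force: [0.3, -0.3, -4.8]
gripper_width: 0.338
grip_force: 40.0
turn units [ 0.0004  0.0002 -0.    ] shift units(cur axes) [ 0.0051  0.0018 -0.0061] in target axes [ 0.0051  0.0018 -0.0061] [613.9 205.  182.9]
```

```bash
python3 -m inch '[{"x":0,"y":0,"z":0,"rx":0,"ry":0,"rz":0,"claw":0.6},{"x":0,"y":0,"z":0,"rx":0,"ry":0,"rz":0,"claw":0.6},{"x":0,"y":0,"z":0,"rx":0,"ry":0,"rz":0,"claw":0.6},{"x":0,"y":0,"z":0,"rx":0,"ry":0,"rz":0,"claw":0.6},{"x":0,"y":0,"z":-0.02,"rx":0,"ry":0,"rz":0,"claw":0.6},{"x":0,"y":0,"z":-0.07,"rx":0,"ry":0,"rz":0,"claw":0.6},{"x":0,"y":0,"z":-0.1,"rx":0,"ry":0,"rz":0,"claw":0.6},{"x":0,"y":0,"z":-0.1,"rx":0,"ry":0,"rz":0,"claw":0.6},{"x":0,"y":0,"z":-0.1,"rx":0,"ry":0,"rz":0,"claw":0.6},{"x":0,"y":0,"z":0,"rx":0,"ry":0,"rz":0,"claw":0.6}]' && python3 -m inch '[{"x":0,"y":0,"z":0,"rx":0,"ry":0,"rz":0,"claw":0.19},{"x":0,"y":0,"z":0,"rx":0,"ry":0,"rz":0,"claw":0.19},{"x":0,"y":0,"z":0,"rx":0,"ry":0,"rz":0,"claw":0.19},{"x":0,"y":0,"z":0,"rx":0,"ry":0,"rz":0,"claw":0.19},{"x":0,"y":0,"z":0,"rx":0,"ry":0,"rz":0,"claw":0.19},{"x":0,"y":0,"z":0,"rx":0,"ry":0,"rz":0,"claw":0.19},{"x":0,"y":0,"z":0,"rx":0,"ry":0,"rz":0,"claw":0.19},{"x":0,"y":0,"z":0,"rx":0,"ry":0,"rz":0,"claw":0.19},{"x":0,"y":0,"z":0,"rx":0,"ry":0,"rz":0,"claw":0.19},{"x":0,"y":0,"z":0,"rx":0,"ry":0,"rz":0,"claw":0.19}]'
python3 - <<'E'
from h import *
F,P,M,K=cam("wrist"); s=get_state();R,p=np.array(s["tool_rot"]),np.array(s["position"])
np.savez("/tmp/w6.npz",F=F,P=P,M=M,K=K,R=R,p=p)
a=cv2.resize(F[110:240,185:315],(400,400),interpolation=cv2.INTER_CUBIC)
G,Q,_,_=cam("side"); b=cv2.resize(G[105:205,180:280],(400,400),interpolation=cv2.INTER_CUBIC)
cv2.imwrite("pics/c6.png",np.hstack([a,b]))
from goal import Rt,A,n
L=(P-A)@np.c_[Rt[:,0],-Rt[:,1],n]; L[...,2]+=50
m=(L[...,0]>-19)&(L[...,0]<18)&(abs(L[...,1])<26)&(L[...,2]>15)&(L[...,2]<40)&(np.hypot(L[...,0],L[...,1])>9)
q=L[m];c=q.mean(0);k=np.linalg.svd(q-c)[2][2];k*=np.sign(k[2]);print("plate top",c,k,np.degrees(np.arcsin(k[:2])),len(q),cv2.minAreaRect(q[:,:2].astype(np.float32)))
E
```

```text
time_s: 15.4
position: [582.5, 216.5, 256.8]
tool_rot: [[0.872, -0.263, 0.412], [-0.238, -0.965, -0.111], [0.426, -0.002, -0.904]]
force: [0.3, 0.8, 0.3]
gripper_width: 0.598
grip_force: 0.0
time_s: 16.4
position: [581.9, 214.3, 252.1]
tool_rot: [[0.875, -0.265, 0.406], [-0.239, -0.964, -0.114], [0.421, 0.002, -0.907]]
force: [-0.5, -0.1, 0.4]
gripper_width: 0.191
grip_force: 0.0
plate top [-0.47813252  0.47125874 31.86728539] [-0.00656078 -0.00233839  0.99997574] [-0.37590752 -0.13398001] 1753 ((-0.5014114379882812, 0.3040924072265625), (50.04350662231445, 36.9574089050293), 89.75099182128906)
```

View pics/c6.png

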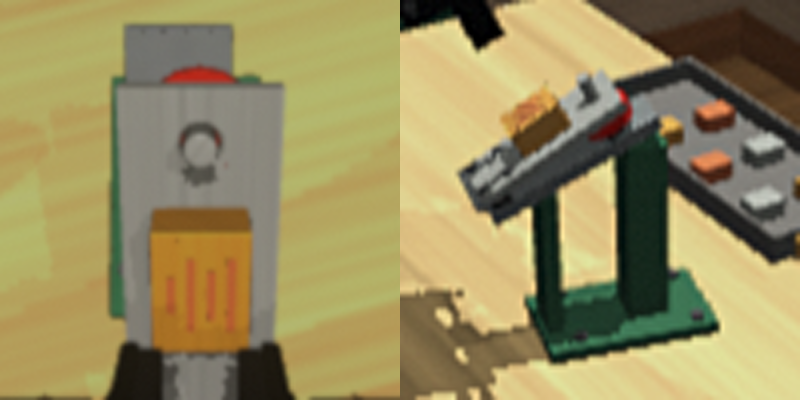

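The plate hangs on the peg, its top 32 mm out and the collar still up. The wrist view shows the peg in the eye at (201,148) and the tail lying down the slope. Next I straddle the peg with nearly closed fingers and press.

```bash
python3 -c "
import goal,numpy as np
goal.eye=np.zeros(3);goal.A=goal.A+goal.Rt@np.array([-.8,-.4,0]);goal.go(12)"
```

```text
turn units [ 0.0004  0.0002 -0.    ] shift units(cur axes) [2.034e-01 1.000e-04 2.682e-01] in target axes [0.2031 0.0008 0.2684] [639.3 198.4 220.6]
```

```bash
python3 -m inch '[{"x":0.07,"y":0,"z":0,"rx":0,"ry":0,"rz":0,"claw":0.19},{"x":0.07,"y":0,"z":0,"rx":0,"ry":0,"rz":0,"claw":0.19},{"x":0.0635,"y":0,"z":0,"rx":0,"ry":0,"rz":0,"claw":0.19},{"x":0,"y":0,"z":0.07,"rx":0,"ry":0,"rz":0,"claw":0.19},{"x":0,"y":0,"z":0.07,"rx":0,"ry":0,"rz":0,"claw":0.19},{"x":0,"y":0,"z":0.07,"rx":0,"ry":0,"rz":0,"claw":0.19},{"x":0,"y":0,"z":0.058,"rx":0,"ry":0,"rz":0,"claw":0.19},{"x":0,"y":0,"z":0,"rx":0,"ry":0,"rz":0,"claw":0.19},{"x":0,"y":0,"z":0,"rx":0,"ry":0,"rz":0,"claw":0.19},{"x":0,"y":0,"z":0,"rx":0,"ry":0,"rz":0,"claw":0.19}]'; python3 -c "
import goal,numpy as np
goal.eye=np.zeros(3);goal.A=goal.A+goal.Rt@np.array([-.8,-.4,0]);goal.go(12)"
```

```text
time_s: 17.5
position: [639.4, 199.0, 221.4]
tool_rot: [[0.874, -0.264, 0.407], [-0.239, -0.964, -0.113], [0.422, 0.002, -0.907]]
force: [-0.5, -0.2, 1.3]
gripper_width: 0.189
grip_force: 0.0
turn units [0.0003 0.0001 0.    ] shift units(cur axes) [-0.0012  0.003   0.0034] in target axes [-0.0012  0.003   0.0034] [639.3 198.4 220.6]
```

```bash
python3 -m inch '[{"x":-0.001,"y":0.003,"z":0,"rx":0,"ry":0,"rz":0,"claw":0.19},{"x":0,"y":0,"z":0.025,"rx":0,"ry":0,"rz":0,"claw":0.19},{"x":0,"y":0,"z":0.025,"rx":0,"ry":0,"rz":0,"claw":0.19},{"x":0,"y":0,"z":0.025,"rx":0,"ry":0,"rz":0,"claw":0.19},{"x":0,"y":0,"z":0.025,"rx":0,"ry":0,"rz":0,"claw":0.19},{"x":0,"y":0,"z":0.02,"rx":0,"ry":0,"rz":0,"claw":0.19},{"x":0,"y":0,"z":0.02,"rx":0,"ry":0,"rz":0,"claw":0.19},{"x":0,"y":0,"z":0,"rx":0,"ry":0,"rz":0,"claw":0.19},{"x":0,"y":0,"z":0,"rx":0,"ry":0,"rz":0,"claw":0.19},{"x":0,"y":0,"z":0,"rx":0,"ry":0,"rz":0,"claw":0.19}]'; python3 -c "
import goal,numpy as np
goal.eye=np.zeros(3);goal.A=goal.A+goal.Rt@np.array([-.8,-.4,0]);goal.go(-18)"
```

```text
time_s: 18.5
position: [650.3, 194.8, 195.3]
tool_rot: [[0.875, -0.265, 0.406], [-0.239, -0.964, -0.114], [0.421, 0.002, -0.907]]
force: [-0.6, 0.7, 0.5]
gripper_width: 0.193
grip_force: 0.0
turn units [ 0.0004  0.0002 -0.    ] shift units(cur axes) [ 0.0012 -0.0029  0.0106] in target axes [ 0.0012 -0.0029  0.0106] [651.5 195.1 193.4]
```

Around the peg with no contact. Pressing about 10 mm.

```bash
python3 -m inch '[{"x":0,"y":0,"z":0.008,"rx":0,"ry":0,"rz":0,"claw":0.19},{"x":0,"y":0,"z":0.008,"rx":0,"ry":0,"rz":0,"claw":0.19},{"x":0,"y":0,"z":0.008,"rx":0,"ry":0,"rz":0,"claw":0.19},{"x":0,"y":0,"z":0.008,"rx":0,"ry":0,"rz":0,"claw":0.19},{"x":0,"y":0,"z":0.008,"rx":0,"ry":0,"rz":0,"claw":0.19},{"x":0,"y":0,"z":0.008,"rx":0,"ry":0,"rz":0,"claw":0.19},{"x":0,"y":0,"z":0,"rx":0,"ry":0,"rz":0,"claw":0.19},{"x":0,"y":0,"z":0,"rx":0,"ry":0,"rz":0,"claw":0.19},{"x":0,"y":0,"z":0,"rx":0,"ry":0,"rz":0,"claw":0.19},{"x":0,"y":0,"z":0,"rx":0,"ry":0,"rz":0,"claw":0.19}]'; python3 -c "
import goal,numpy as np
goal.eye=np.zeros(3);goal.A=goal.A+goal.Rt@np.array([-.8,-.4,0]);goal.go(-28)"
```

```text
time_s: 19.5
position: [654.3, 193.7, 186.6]
tool_rot: [[0.875, -0.265, 0.406], [-0.239, -0.964, -0.113], [0.422, 0.002, -0.907]]
force: [0.3, 0.5, 3.9]
gripper_width: 0.192
grip_force: 1.5
turn units [ 0.0004  0.0002 -0.    ] shift units(cur axes) [ 0.0005 -0.0031  0.0123] in target axes [ 0.0005 -0.003   0.0123] [655.6 194.  184.4]
```

```bash
python3 -m inch '[{"x":0,"y":0,"z":0.006,"rx":0,"ry":0,"rz":0,"claw":0.19},{"x":0,"y":0,"z":0.006,"rx":0,"ry":0,"rz":0,"claw":0.19},{"x":0,"y":0,"z":0.004,"rx":0,"ry":0,"rz":0,"claw":0.19},{"x":0,"y":0,"z":0.004,"rx":0,"ry":0,"rz":0,"claw":0.19},{"x":0,"y":0,"z":0,"rx":0,"ry":0,"rz":0,"claw":0.19},{"x":0,"y":0,"z":0,"rx":0,"ry":0,"rz":0,"claw":0.19},{"x":0,"y":0,"z":0,"rx":0,"ry":0,"rz":0,"claw":0.19},{"x":0,"y":0,"z":0,"rx":0,"ry":0,"rz":0,"claw":0.19},{"x":0,"y":0,"z":0,"rx":0,"ry":0,"rz":0,"claw":0.19},{"x":0,"y":0,"z":0,"rx":0,"ry":0,"rz":0,"claw":0.19}]'; python3 -c "
import goal,numpy as np
goal.eye=np.zeros(3);goal.A=goal.A+goal.Rt@np.array([-.8,-.4,0]);goal.go(-28)"
```

```text
time_s: 20.5
position: [655.2, 193.6, 185.3]
tool_rot: [[0.874, -0.265, 0.407], [-0.239, -0.964, -0.115], [0.422, 0.003, -0.906]]
force: [-9.7, -0.9, 16.2]
gripper_width: 0.191
grip_force: 9.2
turn units [0.0005 0.     0.    ] shift units(cur axes) [-0.0007 -0.0023  0.0047] in target axes [-0.0007 -0.0023  0.0047] [655.6 194.  184.4]
```

```bash
python3 -m inch '[{"x":0,"y":0,"z":0.005,"rx":0,"ry":0,"rz":0,"claw":0.19},{"x":0,"y":0,"z":0.005,"rx":0,"ry":0,"rz":0,"claw":0.19},{"x":0,"y":0,"z":0,"rx":0,"ry":0,"rz":0,"claw":0.19},{"x":0,"y":0,"z":0,"rx":0,"ry":0,"rz":0,"claw":0.19},{"x":0,"y":0,"z":0,"rx":0,"ry":0,"rz":0,"claw":0.19},{"x":0,"y":0,"z":0,"rx":0,"ry":0,"rz":0,"claw":0.19},{"x":0,"y":0,"z":0,"rx":0,"ry":0,"rz":0,"claw":0.19},{"x":0,"y":0,"z":0,"rx":0,"ry":0,"rz":0,"claw":0.19},{"x":0,"y":0,"z":0,"rx":0,"ry":0,"rz":0,"claw":0.19},{"x":0,"y":0,"z":0,"rx":0,"ry":0,"rz":0,"claw":0.19}]'; python3 -c "
import goal,numpy as np
goal.eye=np.zeros(3);goal.A=goal.A+goal.Rt@np.array([-.8,-.4,0]);goal.go(-28)"
```

```text
time_s: 21.5
position: [655.4, 193.6, 185.2]
tool_rot: [[0.874, -0.266, 0.407], [-0.239, -0.964, -0.116], [0.423, 0.004, -0.906]]
force: [-18.7, -2.9, 24.6]
gripper_width: 0.194
grip_force: 14.8
turn units [ 0.0007 -0.0001  0.    ] shift units(cur axes) [-0.0012 -0.0019  0.0037] in target axes [-0.0012 -0.0019  0.0037] [655.6 194.  184.4]
```

It's at a hard stop, so home. Backing off along the peg and checking.

```bash
python3 -m inch '[{"x":0,"y":0,"z":-0.03,"rx":0,"ry":0,"rz":0,"claw":0.19},{"x":0,"y":0,"z":-0.03,"rx":0,"ry":0,"rz":0,"claw":0.19},{"x":0,"y":0,"z":-0.05,"rx":0,"ry":0,"rz":0,"claw":0.19},{"x":0,"y":0,"z":-0.05,"rx":0,"ry":0,"rz":0,"claw":0.19},{"x":0,"y":0,"z":-0.1,"rx":0,"ry":0,"rz":0,"claw":0.19},{"x":0,"y":0,"z":-0.1,"rx":0,"ry":0,"rz":0,"claw":0.19},{"x":-0.1,"y":0,"z":-0.1,"rx":0,"ry":0,"rz":0,"claw":0.19},{"x":-0.1,"y":0,"z":-0.05,"rx":0,"ry":0,"rz":0,"claw":0.19},{"x":0,"y":0,"z":0,"rx":0,"ry":0,"rz":0,"claw":0.19},{"x":0,"y":0,"z":0,"rx":0,"ry":0,"rz":0,"claw":0.19}]' && python3 -m inch '[{"x":0,"y":0,"z":0,"rx":0,"ry":0,"rz":0,"claw":0.19},{"x":0,"y":0,"z":0,"rx":0,"ry":0,"rz":0,"claw":0.19},{"x":0,"y":0,"z":0,"rx":0,"ry":0,"rz":0,"claw":0.19},{"x":0,"y":0,"z":0,"rx":0,"ry":0,"rz":0,"claw":0.19},{"x":0,"y":0,"z":0,"rx":0,"ry":0,"rz":0,"claw":0.19},{"x":0,"y":0,"z":0,"rx":0,"ry":0,"rz":0,"claw":0.19},{"x":0,"y":0,"z":0,"rx":0,"ry":0,"rz":0,"claw":0.19},{"x":0,"y":0,"z":0,"rx":0,"ry":0,"rz":0,"claw":0.19},{"x":0,"y":0,"z":0,"rx":0,"ry":0,"rz":0,"claw":0.19},{"x":0,"y":0,"z":0,"rx":0,"ry":0,"rz":0,"claw":0.19}]'
python3 - <<'E'
from h import *
from goal import Rt,A,n
F,P,M,K=cam("wrist"); a=cv2.resize(F[90:250,175:335],(400,400),interpolation=cv2.INTER_CUBIC)
G,Q,_,_=cam("side"); b=cv2.resize(G[105:205,180:280],(400,400),interpolation=cv2.INTER_CUBIC)
cv2.imwrite("pics/c7.png",np.hstack([a,b]))
L=(P-A)@np.c_[Rt[:,0],-Rt[:,1],n]; L[...,2]+=50
def pl(m,t):
    q=L[m];c=q.mean(0);k=np.linalg.svd(q-c)[2][2];k*=np.sign(k[2]);print(t,c.round(2),np.degrees(np.arcsin(k[:2])).round(2),len(q))
m=(L[...,0]>-105)&(L[...,0]<16)&(abs(L[...,1])<24)&(L[...,2]>15)&(L[...,2]<29)&(np.hypot(L[...,0],L[...,1])>9)
pl(m,"all top"); pl(m&(L[...,0]>-18),"eye end"); pl(m&(L[...,0]<-65),"tail end")
m=(L[...,0]>-59)&(L[...,0]<-22)&(abs(L[...,1])<14)&(L[...,2]>35)&(L[...,2]<60);pl(m,"block top")
m=(L[...,0]>20)&(L[...,0]<35)&(abs(L[...,1]-8)<16)&(L[...,2]>-8)&(L[...,2]<8);pl(m,"face")
E
```

```text
time_s: 22.5
position: [580.2, 214.2, 257.1]
tool_rot: [[0.875, -0.264, 0.407], [-0.239, -0.964, -0.114], [0.422, 0.002, -0.907]]
force: [0.2, -0.3, -0.1]
gripper_width: 0.191
grip_force: 0.0
time_s: 23.5
position: [580.2, 214.1, 256.7]
tool_rot: [[0.875, -0.265, 0.406], [-0.239, -0.964, -0.114], [0.421, 0.002, -0.907]]
force: [0.2, -0.4, -0.8]
gripper_width: 0.192
grip_force: 0.0
all top [-32.98  -0.16  22.6 ] [ 0.22 -0.16] 3081
eye end [-0.34 -0.04 22.39] [ 1.37 -0.19] 1404
tail end [-8.471e+01 -8.000e-02  2.271e+01] [-0.15 -0.14] 831
block top [-39.24   0.09  44.55] [2.34 0.01] 1134
face [25.92  7.59  0.18] [15.33  0.64] 346
```

View pics/c7.png

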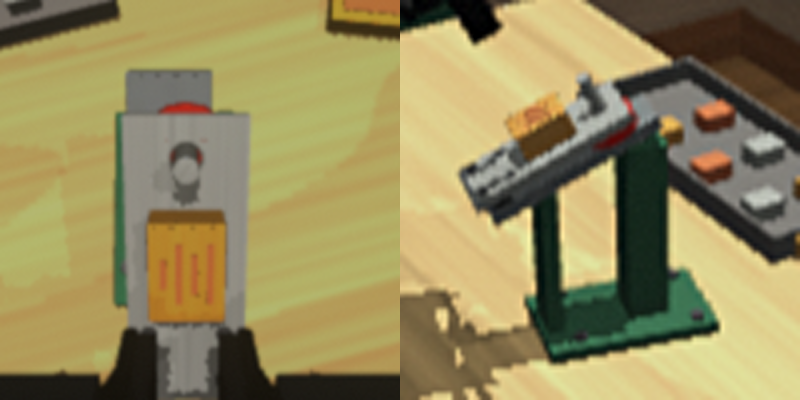

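The plate sits flush, with the underside about 14.5 mm out and 0.2° of tilt. The peg stands through the eye and the collar is down, so I'm handing it in.

```bash
python3 -c "
from plant import *
print(sign_off())"
```

```text
the job is handed in; nothing more can be done
None
```

The die plate hangs on the red stand's peg, block outwards, pressed home and flush (underside about 14.5 mm from the face, tilt about 0.2°), and I have handed the job in after about 24 s; the hand-in returned no verdict.

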